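# Lock the label roll on its spindle with the spring clip

### The arm

A 6-joint arm with a two-finger parallel gripper is mounted at the origin on a cart in front of the work surface, level with it; the furniture and walls round the work are solid. World frame = base frame: x ahead of the robot, y to its left, z up, the work surface at z = 0. Lengths are in m, angles in rad, forces in N, time in s.
With the tool pointing down it reaches from about 0.25 to 0.725 m from the base axis. Payload 4 kg.
Tool frame: the origin (TCP) lies midway between the tips of the shut fingers; the grasp point (between the pads) lies 19 mm behind it; z points along the fingers, y is the line along which they close (so a half turn about z gives the same grasp; the last joint's range is limited). The gripper opens to 85 mm and grips with 20 to 120 N. Pads are 22 mm wide; open, the fingers measure 114 mm over their backs; the gripper's body (76 mm by 85 mm) begins 54 mm behind the grasp point. The pads swing forward as they close: fully open they stand 13 mm farther back than shut.
Start: joints at [-1.176, 0.241, 0.005, 1.335, 0, 1.571], TCP at [0.192, -0.462, 0.231] pointing down, gripper open.
Joint ranges: [-2.72, 2.72], [-1.05, 1.87], [-1.09, 1.28], [-1.99, 2.15], [-1.42, 1.44], [-3.14, 3.14]. Speed limits (rad/s): [2.79, 2.79, 3.14, 3.14, 3.14, 3.14].

### API

Orientations are given as a unit quaternion [x, y, z, w].
In Python, from workcell import monitor, vision, job gives the robot as it stands.
- The arm moves only by the tool move_arm, never from a script. Its argument "moves" is a list that holds one entry, the list of rows, each a list of 5 numbers: the shift along the world's x, y, z in m, then the turn about the world's z in degrees, then the opening in per cent of the stroke, from 0 (shut) to 100 (fully open). In form: [[[x, y, z, turn, gripper], ...]]. A call has 1 to 5 rows; each row is the pose to reach, as a shift and turn from the pose commanded when the call began; what a row does not reach only later rows make up. A row lasts 1/8 s, in which the tool goes at most 62.5 mm and 10.7 degrees, less where a joint would pass 70% of its speed; a pose out of reach is approached as far as the arm can. A call with a gripper value outside its range is refused whole. The fingers move at their own pace and stop on an object; the grip force is fixed at half the most. Time passes only in rows, so rows that repeat a pose let the fingers close. It gives the time, the measured TCP pose, the force, the opening and the grip force at its end, in the units of the state.
- monitor.get_obs(): the state, without advancing time (a new reading comes with each control period).
- vision.camera(name): name is "scene" or "top"; returns a dict with "color" (384x512x3 uint8, red, green, blue), "camera_matrix" (3x3 intrinsics, pixels), "eye" and "attitude" of the camera in the world. Camera axes: x right, y up, looking along -z (the intrinsics and any distortion apply to the point x, -y, -z); pixel columns grow to the right and rows downward; lengths in m; the calibration is good to about 2 mm. A picture is of the moment at which its call begins. There is no depth.
- job.job_done(): hands the job in; it is judged then, once.
The state is a dict: "clock": time; "joint_pos": joint angles; "joint_vel": joint speeds; "tau": joint torques, N m; "eef_pos": TCP position; "tool_rot": TCP orientation; "ft_force": force on the tool from outside, world axes, zero at the start; "ft_torque": the same for the moment, N m; "grip_width": finger opening in m; "grasp_force": force on a finger pad.
Only numpy, scipy, OpenCV 4.12 (cv2) and the standard library are available. Lean on these libraries where they do the work, as an engineer would, in place of code of your own. Each camera call takes 0.05 s, during which the arm holds its last target. There are 200 camera calls.

### The job

The label roll on the bench dispenser has crept along its spindle: push it gently back until it stops against the back plate. Then take the spring clip out of its block by its grip, feel for the groove on the spindle and press the clip straight down onto it until it snaps fully home, standing upright, and let go of it. Do not press the clip or the roll harder than about 25 N, and leave the other things where they are.

Things in the scene. Friction and masses are not known exactly. Their poses are not given: they have to be found in the camera images.
- stand: Label dispenser, fixed to the desk. On the desk top: grey base plate 110 (its x) x 160 (its y) x 10 mm; origin at the centre of its underside, z up. A back plate 104 mm high stands near its -y end. From it a level round steel spindle, 18 mm in diameter, runs along +y with its axis at x = 0, z = 70 mm. The spindle's inner part carries the label roll
- axis_point (a point): Point on the spindle's axis at y = 30 mm, z = 70 mm of the stand, same axes. The groove: 8 mm wide (along y), cut all round down to a neck 12 mm in diameter with a flat on top, 6 mm wide, that keeps the clip upright. The groove's centre lies within 9 mm of this point either way along y, new at each start: see or feel for it. The spindle ends 17 mm beyond the groove's centre
- roll (a joint): Distance (m) of the label roll from home at the back plate (0), growing to +y of the stand, stop at 0.026. White roll, 69 mm in diameter, on the spindle; its outer face is at y = -14 mm of the stand plus this value. From that face a card core 28 mm in diameter sticks out 28 mm (end at y = 14 mm plus this value). Slides stiffly (about 3 N) and stays where it is left
- clip_block: Aluminium block fixed on the desk top, 70 (x) x 44 (y) x 34 mm high, origin at the centre of its underside; a slot 32 (x) x 8 (y) mm, 29 mm deep, in the middle of its top holds the clip's legs
- clip_grip (a point): Centre of the clip's black grip (24 mm in its x, 12 mm in its y, 44 mm tall, z up). At the start the grip stands upright with its lower end on the block's top, and lifts straight out. Below the grip is the steel clip, 5 mm thick (y), 27 mm wide (x): a bridge and two sprung legs that reach 48 mm below this point. The clip weighs about 50 g
- clip_bore (a point): Centre of the space between the legs, 40 mm below clip_grip, same axes. Home: the neck runs through it along y. The mouth below is 6.8 mm wide, between slick 5 mm round leg tips. Rested on the full 18 mm spindle this point is 15 mm above the axis (it cannot go on there); in the groove it touches at 11.6 mm, snaps past with about 10 N and draws down till this point is on the axis
- clip: The spring clip as a whole; origin and axes as clip_bore
- jaw_l (a joint): Opening of the clip's leg on its -x side (rad): 0 relaxed, below 0.03 when home on the neck, 0.13 at the widest of the snap; stop at 0.17
- jaw_r (a joint): The same for the clip's leg on its +x side
- hygrometer: Bystander: white thermo-hygrometer on its foot, 38x72x100 mm, origin under its centre
- sleeve_near: Bystander: plain standing metal cylinder (insert sleeve), 28 mm across, 85 mm tall, origin under its centre
- brass_weight: Bystander: brass check weight with a knob, 22 mm across, 30 mm tall, origin under its centre
- log_book: Bystander: grey notebook lying flat, 148x106x14 mm, origin under its centre
Mind the look-alikes: they are no part of the job. What is shaped like the clip but orange or purple is not meant.

How it is judged:
By the outcome, as a careful person would: the job done as asked, in the order asked, and still so for the second after the job is handed in, with the robot touching nothing.
It also fails if it takes over 72 s, if anything falls off the work surface, if the arm or the gripper's body presses on something with over 40 N, if the wrist force passes 120 N, or if a joint passes its speed limit or range.

## Working session

There is one attempt and no reset: what is moved stays moved. The work goes in short steps, Python scripts to look and compute and a tool call to move; the robot and the scene stay as the last step left them, time stands still between calls to the robot, and variables do not carry over. Pictures are saved under pics/ and viewed, at most 10 in all, crops included, and the job is handed in when it is done.

Besides the shell and the picture viewer there is one more tool, called after "Emit:" by a JSON object that holds its "api" and its "payload". move_arm: Moves the arm, as the interface text tells. Its arguments: {"type":"object","properties":{"moves":{"type":"array","items":{"type":"array","items":{"type":"array","items":{"type":"number"}}}}},"required":["moves"]}

```bash
ls; mkdir -p pics; cat > h.py <<'E'
import numpy as np, cv2
from scipy.spatial.transform import Rotation as R
from workcell import monitor, vision, job
def cam(n):
    c=vision.camera(n); return c
def rot(c):
    a=np.array(c["attitude"],float)
    return R.from_quat(a).as_matrix() if a.size==4 else a.reshape(3,3)
def ray(c,u,v):
    K=np.array(c["camera_matrix"]); d=np.linalg.inv(K)@[u,v,1]; d=np.array([d[0],-d[1],-d[2]])
    return np.array(c["eye"]), rot(c)@d
def onz(c,u,v,z):
    e,d=ray(c,u,v); return e+d*(z-e[2])/d[2]
def proj(c,p):
    q=rot(c).T@(np.array(p)-c["eye"]); w=np.array(c["camera_matrix"])@[q[0],-q[1],-q[2]]; return w[:2]/w[2]
def tri(c1,p1,c2,p2):
    A=[];b=[]
    M=np.zeros((3,3));s=np.zeros(3)
    for c,p in((c1,p1),(c2,p2)):
        e,d=ray(c,*p); d/=np.linalg.norm(d); P=np.eye(3)-np.outer(d,d); M+=P; s+=P@e
    return np.linalg.solve(M,s)
def save(n,c,box=None,s=1):
    im=c["color"][...,::-1]
    if box: im=im[box[1]:box[3],box[0]:box[2]]
    cv2.imwrite("pics/"+n,cv2.resize(im,None,fx=s,fy=s,interpolation=cv2.INTER_CUBIC))
E
python3 - <<'E'
from h import *
for n in("scene","top"):
    c=cam(n); print({k:v for k,v in c.items() if k!="color"}); save(n+"0.png",c,s=1.5)
    np.save(n+"0.npy",c,allow_pickle=True)
print(monitor.get_obs())
E
```

```text
pics
{'camera_matrix': array([[440.93908759,   0.        , 256.8834622 ],
       [  0.        , 440.93908759, 191.89512194],
       [  0.        ,   0.        ,   1.        ]]), 'eye': array([-0.07212149,  0.55446867,  0.83101329]), 'attitude': array([-0.18334883,  0.34026076,  0.79936954, -0.46001539])}
{'camera_matrix': array([[377.09513723,   0.        , 252.30432198],
       [  0.        , 377.09513723, 188.82288867],
       [  0.        ,   0.        ,   1.        ]]), 'eye': array([0.39979904, 0.16672015, 1.06316336]), 'attitude': array([-0.05202359,  0.06075257,  0.70811642, -0.701551  ])}
{'clock': 0.1, 'joint_pos': array([-1.17600681e+00,  2.41356894e-01,  3.83488190e-03,  1.33518400e+00,
        4.27995862e-05,  1.57079138e+00]), 'joint_vel': array([ 3.72401427e-04, -1.31137496e-03,  3.73057732e-03,  6.42300946e-05,
       -2.45320127e-04,  1.39669512e-03]), 'tau': array([-6.13948419e-05, -3.73137689e+01,  2.53009808e+01,  1.08096533e-02,
        6.53705774e-05, -9.91147218e-07]), 'eef_pos': array([ 0.19209924, -0.46100648,  0.23048317]), 'tool_rot': array([ 9.80579905e-01,  1.96117665e-01, -1.66272623e-04, -9.40496978e-04]), 'ft_force': array([ 0.37554588,  0.16686079, -0.1637872 ]), 'ft_torque': array([-0.00668424,  0.01684714, -0.01777173]), 'grasp_force': 0.0, 'grip_width': 0.0856466223951983}
```

View pics/scene0.png

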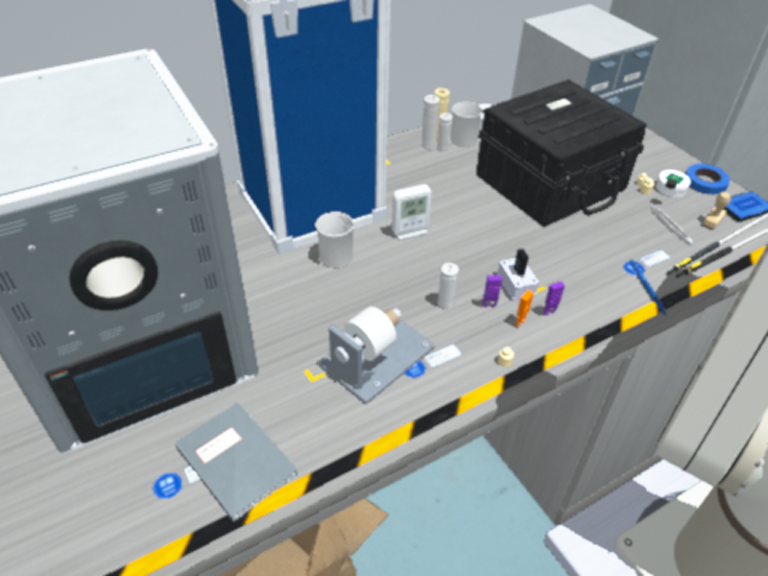

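View pics/top0.png

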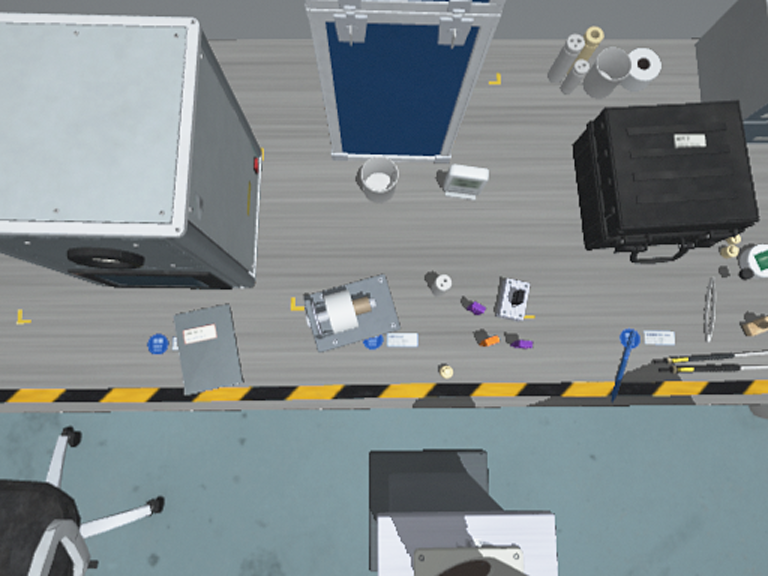

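The scene view shows the stand at about (375,350)/1.5 px with its spindle pointing right and away, and the block with the black grip at (519,270)/1.5. The top view has the stand at (352,312)/1.5 and the block at (513,298)/1.5.

```bash
python3 - <<'E'
from h import *
s=np.load("scene0.npy",allow_pickle=True).item();t=np.load("top0.npy",allow_pickle=True).item()
a=cv2.resize(t["color"][175:245,195:365,::-1],None,fx=4.6,fy=4.6,interpolation=cv2.INTER_CUBIC)
b=cv2.resize(s["color"][155:270,210:380,::-1],None,fx=4.6,fy=4.6,interpolation=cv2.INTER_CUBIC)
cv2.imwrite("pics/tz.png",a);cv2.imwrite("pics/sz.png",b)
E
```

```text
(no output)
```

View pics/tz.png

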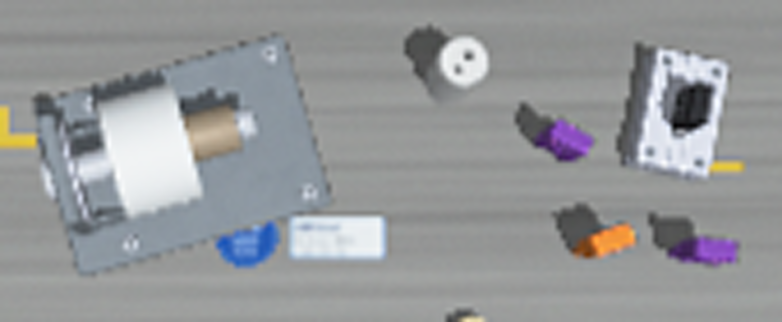

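View pics/sz.png

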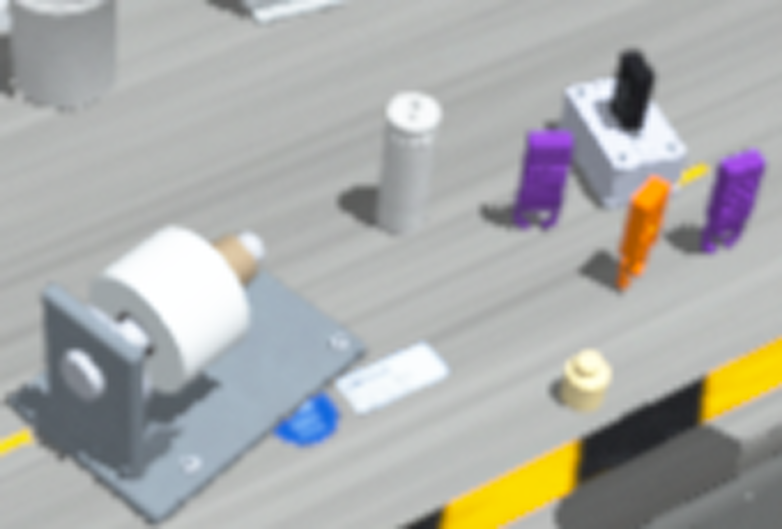

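```bash
python3 - <<'E'
from h import *
s=np.load("scene0.npy",allow_pickle=True).item();t=np.load("top0.npy",allow_pickle=True).item()
T=lambda x,y:(195+(x+.5)/4.6-.5,175+(y+.5)/4.6-.5)
S=lambda x,y:(210+(x+.5)/4.6-.5,155+(y+.5)/4.6-.5)
P=lambda c,p,z:onz(c,*p,z).round(4)
print("base top view",[P(t,T(*q),.010) for q in((283,35),(331,200),(85,273))])
print("base scene",[P(s,S(*q),.010) for q in((365,350),(158,522))])
print("block top",[P(t,T(*q),.034) for q in((648,45),(728,63),(712,178),(632,160))])
print("block scene",[P(s,S(*q),.034) for q in((565,85),(686,155),(607,172))])
print("grip top",P(t,T(692,105),.078),P(s,S(635,57),.078))
print("sleeve",P(t,T(463,62),.085),P(s,S(414,112),.085))
print("core end r/l edges top",[P(t,T(*q),.07) for q in((236,104),(244,150))],"spindle end",[P(t,T(*q),.07) for q in((253,112),(257,135))])
print("roll face",[P(t,T(*q),.07) for q in((180,85),(202,200))])
E
```

```text
base top view [array([0.5882, 0.1418, 0.01  ]), array([0.4861, 0.1138, 0.01  ]), array([0.4435, 0.2628, 0.01  ])]
base scene [array([0.4828, 0.1157, 0.01  ]), array([0.441 , 0.2654, 0.01  ])]
block top [array([ 0.576, -0.078,  0.034]), array([ 0.5646, -0.1259,  0.034 ]), array([ 0.4952, -0.1126,  0.034 ]), array([ 0.5064, -0.0652,  0.034 ])]
block scene [array([ 0.5786, -0.0873,  0.034 ]), array([ 0.4972, -0.111 ,  0.034 ]), array([ 0.5085, -0.063 ,  0.034 ])]
grip top [ 0.5333 -0.0913  0.078 ] [ 0.5421 -0.1011  0.078 ]
sleeve [0.5583 0.0407 0.085 ] [0.5599 0.0389 0.085 ]
core end r/l edges top [array([0.5372, 0.1708, 0.07  ]), array([0.5105, 0.1664, 0.07  ])] spindle end [array([0.5325, 0.161 , 0.07  ]), array([0.5191, 0.1589, 0.07  ])]
roll face [array([0.5486, 0.2031, 0.07  ]), array([0.4819, 0.1907, 0.07  ])]
```

Emit:
{"api": "move_arm", "payload": {"moves": [[[0.331,0.632,0,83,50],[0.331,0.632,0,83,50],[0.331,0.632,0,83,50],[0.331,0.632,0,83,50],[0.331,0.632,0,83,50]]]}}

```text
clock: 0.72
eef_pos: [0.3377, -0.1829, 0.2312]
tool_rot: [0.784, 0.62, 0.0, 0.0]
ft_force: [1.4, -0.1, 0.8]
grip_width: 0.0428
grasp_force: 0.0
```

```bash
python3 - <<'E'
from h import *
s=np.load("scene0.npy",allow_pickle=True).item();t=np.load("top0.npy",allow_pickle=True).item()
out=[]
for c,(x0,y0,x1,y1) in((t,(338,188,354,208)),(s,(340,164,356,186))):
    g=c["color"].astype(int).max(2)[y0:y1,x0:x1]
    print(g)
E
```

```text
[[241 148 131 228 238 236 212 240 238 226 222 227 233 202 172 136]
 [239 224 202 234 239 241 232 239 239 238 237 237 219 225 229 166]
 [239 232 183 243 241 240 239 236 228 241 234 216 129 175 238 159]
 [238 231 133 186 182 196 244 239 226 242 239 230 182 184 240 123]
 [238 233 122 127 127 132 197 218 169 180 223 225 236 233 240 138]
 [239 236 126 133 134 116 112 117  75  75 124 138 208 240 223 150]
 [235 174 128 134 112  68  55  23  47  46  42  71 173 241 217 151]
 [233 124 131 128  66  46  44  33  57  53  48  95 205 238 188 154]
 [235 126 134 128  40  56  45  33  59  56  46 123 241 235 155 153]
 [172 128 131 109  31  47  40  37  57  52  48 133 248 239 138 143]
 [214 127 130 102  58  58  33  46  58  54  56 145 245 226 141 146]
 [234 127 130  81  44  51  29  55  58  55  74 169 243 211 148 154]
 [232 124 125  57  46  48  32  58  58  53  96 208 239 174 149 152]
 [237 218 119  40  36  35  30  41  37  30  91 214 237 149 145 148]
 [238 240 219  30  19  21  23  16  52 147 228 235 238 146 147 150]
 [236 239 236 105 151 149 107 146 228 231 241 241 243 150 154 156]
 [236 238 239 162 143 157 23
[... 1015 characters left out ...]
  35  49 112 163 180 180 179]
 [228 223 178 102  58  52  41  35  33  35  62 142 174 180 180 180]
 [168 157 113  59  53  45  35  34  34  39  93 191 205 186 184 185]
 [161 149 104  50  49  45  37  36  35  44 118 226 234 206 188 188]
 [169 151 116  64  44  42  38  37  35  63 166 241 248 228 195 190]
 [205 158 139 103  60  40  35  34  34  76 193 246 251 244 219 193]
 [226 168 152 136  92  44  33  33  40 100 222 250 252 250 238 204]
 [245 211 172 164 124  72  47  47  58 128 234 251 252 252 249 228]
 [251 246 239 236 200 150 113 110 125 205 246 252 252 252 252 248]
 [248 251 251 251 246 237 210 170 175 225 248 252 252 252 252 252]
 [239 251 252 252 252 251 248 230 233 245 250 252 252 252 252 249]]
```

Emit:
{"api": "move_arm", "payload": {"moves": [[[0.186,0.353,0,38,50],[0.186,0.353,0,38,50],[0.186,0.353,0,38,50],[0.186,0.353,0,38,50],[0.186,0.353,0,38,50]]]}}

```text
clock: 1.35
eef_pos: [0.4834, 0.0938, 0.231]
tool_rot: [0.542, 0.841, -0.0, 0.0]
ft_force: [1.0, -0.4, 0.2]
grip_width: 0.0428
grasp_force: 0.0
```

```bash
python3 - <<'E'
from h import *
s=np.load("scene0.npy",allow_pickle=True).item();t=np.load("top0.npy",allow_pickle=True).item()
print(proj(s,(.5335,-.0965,.078)),proj(t,(.5335,-.0965,.078)),onz(s,348,169,.078))
o=monitor.get_obs();print(o["eef_pos"],R.from_quat(o["tool_rot"]).as_matrix()[:,1])
E
```

```text
[348.35891924 169.48614594] [347.00039122 197.33211984] [ 0.53544723 -0.0968943   0.078     ]
[0.48340358 0.09378768 0.23102029] [ 9.10730072e-01  4.13001916e-01 -3.91484610e-04]
```

Emit:
{"api": "move_arm", "payload": {"moves": [[[0.04,0.077,0,-8.7,50],[0.04,0.077,0,-8.7,50],[0.04,0.077,-0.06,-8.7,50],[0.04,0.077,-0.1,-8.7,50],[0.04,0.077,-0.1,-8.7,50]]]}}

```text
clock: 1.98
eef_pos: [0.5196, 0.1678, 0.1275]
tool_rot: [0.604, 0.797, -0.004, -0.003]
ft_force: [-0.7, -0.4, 1.2]
grip_width: 0.0424
grasp_force: 0.0
```

```bash
python3 - <<'E'
from h import *
c=cam("scene");save("s1.png",c,(200,140,360,270),4.5);np.save("s1.npy",c,allow_pickle=True)
o=monitor.get_obs();print(o["eef_pos"],R.from_quat(o["tool_rot"]).as_matrix()[:,1],o["ft_force"])
E
```

```text
[0.52172391 0.16838953 0.1301778 ] [ 0.96298331  0.26953034 -0.00406712] [0.494805   0.55664351 0.40115458]
```

View pics/s1.png

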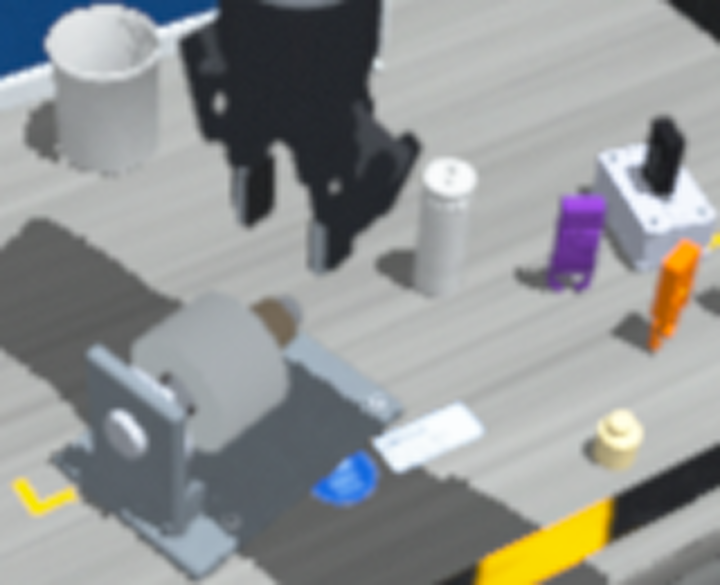

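Straddling fingers are above the spindle (crop px (250,200) and (325,260)), well clear of the sleeve. Now down.

Emit:
{"api": "move_arm", "payload": {"moves": [[[0,0,0,0,50],[0,0,-0.03,0,50],[0,0,-0.06,0,50],[0,0,-0.08,0,50],[0,0,-0.08,0,50]]]}}

```text
clock: 2.65
eef_pos: [0.5233, 0.1687, 0.0519]
tool_rot: [0.604, 0.797, 0.0, 0.0]
ft_force: [-0.2, -0.3, 0.4]
grip_width: 0.0426
grasp_force: 0.0
```

Emit:
{"api": "move_arm", "payload": {"moves": [[[-0.003,0.01,0,0,50],[-0.0045,0.016,0,0,50],[-0.0059,0.021,0,0,50],[-0.007,0.025,0,0,50],[-0.0081,0.029,0,0,50]]]}}

```text
clock: 3.28
eef_pos: [0.5155, 0.1979, 0.0518]
tool_rot: [0.604, 0.797, 0.0, 0.001]
ft_force: [2.2, -0.8, 1.8]
grip_width: 0.0424
grasp_force: 1.3
```

Emit:
{"api": "move_arm", "payload": {"moves": [[[-0.0005,0.002,0,0,50],[-0.0011,0.004,0,0,50],[-0.0014,0.005,0,0,50],[-0.0014,0.005,0,0,50]]]}}

```text
clock: 3.78
eef_pos: [0.5139, 0.203, 0.0515]
tool_rot: [0.604, 0.797, 0.0, 0.0]
ft_force: [3.3, -1.8, 3.2]
grip_width: 0.0429
grasp_force: 1.1
```

Emit:
{"api": "move_arm", "payload": {"moves": [[[-0.0003,0.001,0,0,50],[-0.0005,0.002,0,0,50],[-0.0005,0.002,0,0,50]]]}}

```text
clock: 4.15
eef_pos: [0.5133, 0.205, 0.0515]
tool_rot: [0.604, 0.797, 0.0, 0.0]
ft_force: [3.8, -1.1, 3.3]
grip_width: 0.0427
grasp_force: 1.2
```

```bash
python3 - <<'E'
from h import *
c=cam("top");save("t2.png",c,(190,170,280,240),8);np.save("t2.npy",c,allow_pickle=True)
o=monitor.get_obs();print(o["eef_pos"],o["ft_force"],o["ft_torque"])
E
```

```text
[0.51325094 0.20495988 0.0514582 ] [ 3.60856998 -1.26842586  3.40559725] [-0.22725021 -0.76066969 -0.1146967 ]
```

View pics/t2.png

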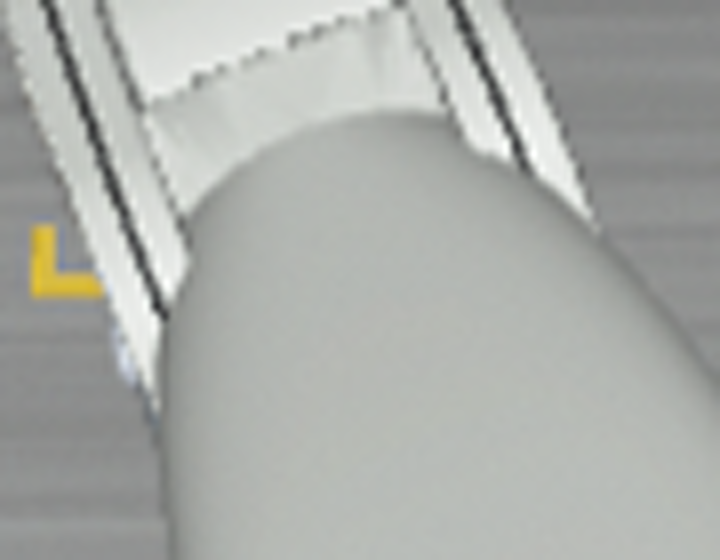

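The wrist hides the roll in the top view (only the arm is visible), so I continue by force.

Emit:
{"api": "move_arm", "payload": {"moves": [[[-0.0003,0.001,0,0,50],[-0.0005,0.002,0,0,50],[-0.0005,0.002,0,0,50]]]}}

```text
clock: 4.58
eef_pos: [0.5127, 0.2069, 0.0514]
tool_rot: [0.604, 0.797, 0.0, 0.0]
ft_force: [4.1, 0.0, 4.5]
grip_width: 0.0431
grasp_force: 1.4
```

```bash
python3 - <<'E'
from h import *
c=cam("scene");save("s2.png",c,(200,130,310,280),4)
o=monitor.get_obs();print(o["eef_pos"],o["ft_force"],o["ft_torque"],R.from_quat(o["tool_rot"]).as_matrix())
E
```

```text
[0.51266518 0.20688178 0.05143773] [ 3.86464692 -1.87017562  4.77683377] [-0.26933261 -0.83937587 -0.12037616] [[-2.69569543e-01  9.62980819e-01  4.51701753e-04]
 [ 9.62980923e-01  2.69569484e-01  1.88546565e-04]
 [ 5.98017173e-05  4.85806582e-04 -9.99999880e-01]]
```

View pics/s2.png

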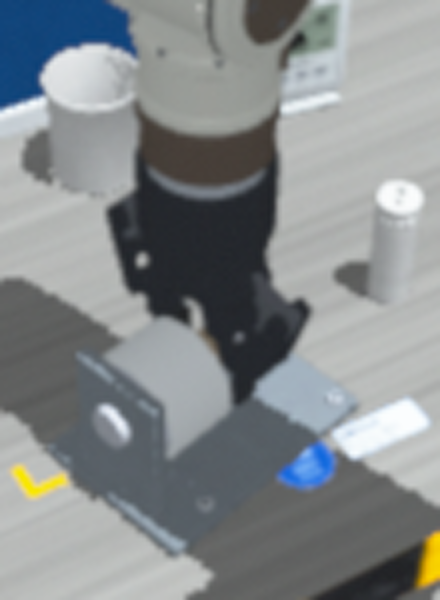

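The roll is near the back plate (crop px (165,380)) with the fingers on its face; continuing in 1 mm steps.

Emit:
{"api": "move_arm", "payload": {"moves": [[[-0.0003,0.001,0,0,50],[-0.0003,0.001,0,0,50]]]}}

```text
clock: 4.88
eef_pos: [0.5127, 0.2069, 0.0515]
tool_rot: [0.605, 0.796, -0.0, 0.001]
ft_force: [5.4, -4.2, 4.5]
grip_width: 0.0426
grasp_force: 2.4
```

Emit:
{"api": "move_arm", "payload": {"moves": [[[-0.0003,0.001,0,0,50],[-0.0003,0.001,0,0,50]]]}}

```text
clock: 5.12
eef_pos: [0.5127, 0.2069, 0.0515]
tool_rot: [0.605, 0.796, -0.001, 0.002]
ft_force: [6.0, -6.4, 5.3]
grip_width: 0.0426
grasp_force: 3.5
```

Emit:
{"api": "move_arm", "payload": {"moves": [[[-0.0003,0.001,0,0,50],[-0.0003,0.001,0,0,50]]]}}

```text
clock: 5.38
eef_pos: [0.5126, 0.207, 0.0515]
tool_rot: [0.605, 0.796, -0.001, 0.002]
ft_force: [6.6, -9.7, 5.5]
grip_width: 0.043
grasp_force: 5.0
```

Emit:
{"api": "move_arm", "payload": {"moves": [[[0.001,-0.0035,0,0,50],[0.0045,-0.016,0,0,50],[0.006,-0.022,0,0,50],[0.006,-0.022,0.06,0,50],[0.006,-0.022,0.12,0,50]]]}}

```text
clock: 6.0
eef_pos: [0.5158, 0.187, 0.1709]
tool_rot: [0.604, 0.797, -0.002, -0.002]
ft_force: [1.1, 0.0, 0.2]
grip_width: 0.0424
grasp_force: 0.0
```

Emit:
{"api": "move_arm", "payload": {"moves": [[[0,0,0.03,0,60],[0.017,-0.1,0.03,-26,60],[0.017,-0.285,0.03,-26,60],[0.017,-0.285,0.03,-26,60],[0.017,-0.285,0.03,-26,60]]]}}

```text
clock: 6.62
eef_pos: [0.5323, -0.0629, 0.2005]
tool_rot: [0.768, 0.64, -0.001, -0.001]
ft_force: [0.8, -0.4, 0.6]
grip_width: 0.0516
grasp_force: 0.0
```

```bash
python3 - <<'E'
from h import *
t=cam("top");s=cam("scene");np.save("t3.npy",t,allow_pickle=True);np.save("s3.npy",s,allow_pickle=True)
a=cv2.resize(t["color"][172:242,195:285,::-1],None,fx=6,fy=6,interpolation=cv2.INTER_CUBIC)
b=cv2.resize(s["color"][185:255,220:282,::-1],None,fx=6,fy=6,interpolation=cv2.INTER_CUBIC)
cv2.imwrite("pics/g3.png",cv2.hconcat([a,b])[:, :800] if 0 else cv2.resize(cv2.hconcat([a,b]),None,fx=.87,fy=.87))
o=monitor.get_obs();print(o["eef_pos"],o["ft_force"],R.from_quat(o["tool_rot"]).as_matrix()[:,1])
E
```

```text
[ 0.53221956 -0.06696803  0.20043449] [ 0.36075317  0.30463305 -0.01967016] [ 0.98211821 -0.18825314 -0.00214178]
```

View pics/g3.png

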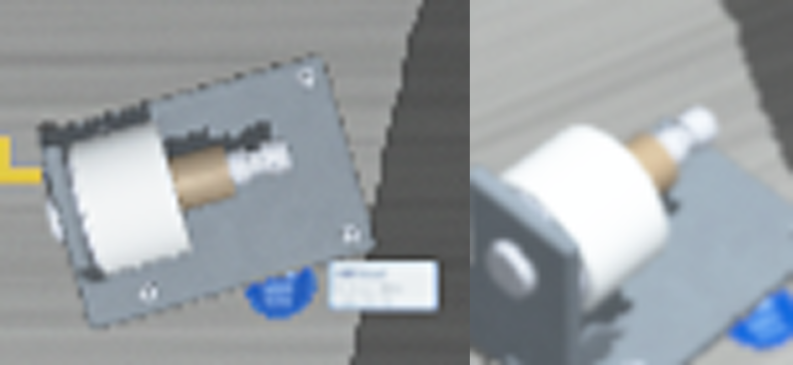

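The groove shows as a dark band at composite px (262,160) in top view and (690,125) in scene view; the roll sits at the back plate, and its core end is at px (234,170). I'll take intensity profiles for the groove.

```bash
python3 - <<'E'
from h import *
t=np.load("t3.npy",allow_pickle=True).item();s=np.load("s3.npy",allow_pickle=True).item()
O=np.array([.514,.2032,0]);a=np.deg2rad(-74.3);Y=np.array([np.cos(a),np.sin(a),0]);X=np.array([np.sin(a),-np.cos(a),0])
ys=np.arange(8,56,1.)
def samp(c,x,z):
    p=np.array([proj(c,O+X*x+Y*y/1e3+[0,0,z]) for y in ys],np.float32)
    return cv2.remap(c["color"],p[None,:,0],p[None,:,1],cv2.INTER_LINEAR)[0]
A=[samp(t,x,.078) for x in(-.003,0.,.003)];
A+= [samp(t,x,.071) for x in(-.0075,.0075)]
B=[samp(s,x,z) for x,z in((-.003,.0785),(0,.079),(.005,.0775))]
for i,y in enumerate(ys): print(int(y),[tuple(int(v) for v in q[i][[0,2]]) for q in A+B])
E
```

```text
8 [(190, 151), (201, 160), (194, 153), (166, 130), (171, 132), (222, 167), (223, 168), (214, 158)]
9 [(191, 151), (202, 160), (193, 153), (165, 130), (170, 131), (222, 166), (222, 168), (215, 159)]
10 [(191, 151), (202, 163), (193, 155), (165, 131), (170, 132), (221, 166), (222, 168), (214, 159)]
11 [(191, 158), (203, 169), (193, 157), (165, 132), (169, 134), (221, 166), (222, 168), (214, 160)]
12 [(193, 167), (205, 176), (194, 171), (165, 143), (167, 137), (221, 167), (222, 169), (215, 161)]
13 [(196, 178), (208, 196), (197, 188), (164, 153), (162, 146), (221, 167), (223, 170), (216, 168)]
14 [(202, 198), (212, 215), (201, 205), (162, 162), (158, 157), (221, 169), (223, 174), (219, 177)]
15 [(211, 219), (217, 230), (209, 218), (166, 174), (153, 171), (222, 176), (225, 185), (221, 190)]
16 [(213, 229), (222, 235), (217, 230), (171, 186), (154, 174), (224, 185), (227, 198), (223, 207)]
17 [(213, 228), (225, 238), (221, 234), (174, 192), (159, 178), (226, 198), (231, 216), (225, 221)]
18 [(213, 227), (226, 238), (221, 233), (172, 190), (162, 182), (229, 214), (235, 229), (228, 233)]
19
[... 2997 characters left out ...]

49 [(143, 164), (143, 164), (143, 164), (144, 163), (143, 164), (183, 186), (182, 184), (178, 178)]
50 [(143, 164), (144, 164), (143, 164), (144, 163), (143, 164), (178, 179), (178, 179), (177, 176)]
51 [(144, 164), (144, 164), (143, 164), (144, 164), (143, 163), (176, 176), (176, 176), (177, 177)]
52 [(144, 164), (144, 163), (143, 163), (144, 164), (143, 164), (175, 176), (175, 175), (176, 177)]
53 [(143, 164), (144, 163), (144, 164), (144, 165), (143, 164), (175, 175), (175, 175), (176, 177)]
54 [(143, 164), (144, 163), (144, 164), (144, 164), (143, 165), (175, 175), (175, 175), (176, 177)]
55 [(143, 164), (144, 164), (145, 165), (144, 164), (143, 164), (175, 175), (175, 176), (176, 177)]
```

Emit:
{"api": "move_arm", "payload": {"moves": [[[0.0015,-0.0295,0,0,45],[0.0015,-0.0295,-0.05,0,45],[0.0015,-0.0295,-0.095,0,45],[0.0015,-0.0295,-0.095,0,45],[0.0015,-0.0295,-0.095,0,45]]]}}

```text
clock: 7.35
eef_pos: [0.5356, -0.0904, 0.1074]
tool_rot: [0.768, 0.641, 0.0, 0.0]
ft_force: [-0.3, 0.1, 0.6]
grip_width: 0.0385
grasp_force: 0.0
```

```bash
python3 - <<'E'
from h import *
c=cam("scene");save("s4.png",c,(290,110,400,240),4.5)
o=monitor.get_obs();print(o["eef_pos"],o["ft_force"],R.from_quat(o["tool_rot"]).as_matrix()[:,1])
s=np.load("scene0.npy",allow_pickle=True).item()
S=lambda x,y:(210+(x+.5)/4.6-.5,155+(y+.5)/4.6-.5)
for q in((537,222),(623,288),(712,248)):print(onz(s,*S(*q),0).round(3))
E
```

```text
[ 0.53638482 -0.09059223  0.10825101] [0.76858398 0.68414801 0.4469403 ] [ 0.98377316 -0.17939328  0.00290065]
[ 0.521 -0.029  0.   ]
[ 0.456 -0.039  0.   ]
[ 0.455 -0.103  0.   ]
```

View pics/s4.png

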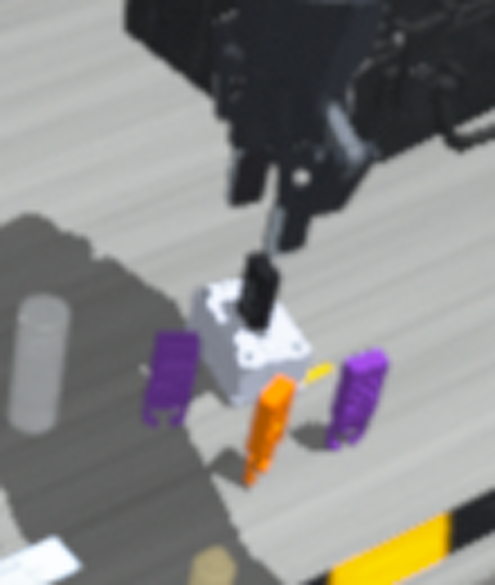

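The gripper hovers over the black grip (crop px (260,290)), with the look-alikes clear of the fingers. I correct a few mm and descend.

Emit:
{"api": "move_arm", "payload": {"moves": [[[-0.0024,-0.006,0,0,45],[-0.0024,-0.006,-0.02,0,45],[-0.0024,-0.006,-0.045,0,45],[-0.0024,-0.006,-0.065,0,45],[-0.0024,-0.006,-0.067,0,45]]]}}

```text
clock: 8.02
eef_pos: [0.5321, -0.0969, 0.0391]
tool_rot: [0.768, 0.64, -0.0, -0.0]
ft_force: [-0.5, 0.0, 1.1]
grip_width: 0.0384
grasp_force: 0.0
```

Emit:
{"api": "move_arm", "payload": {"moves": [[[0,0,0,0,45],[0,0,0,0,45]]]}}

```text
clock: 8.28
eef_pos: [0.5337, -0.0971, 0.0407]
tool_rot: [0.768, 0.64, 0.001, 0.001]
ft_force: [0.5, -0.7, 0.6]
grip_width: 0.0383
grasp_force: 0.0
```

Close, watching side force.

Emit:
{"api": "move_arm", "payload": {"moves": [[[0,0,0,0,25],[0,0,0,0,20],[0,0,0,0,10],[0,0,0,0,10]]]}}

```text
clock: 8.78
eef_pos: [0.5334, -0.0969, 0.0404]
tool_rot: [0.768, 0.64, 0.001, 0.001]
ft_force: [-0.5, 0.6, 6.2]
grip_width: 0.0233
grasp_force: 58.6
```

Emit:
{"api": "move_arm", "payload": {"moves": [[[0,0,0.02,0,10],[0,0,0.06,0,10],[0,0,0.11,0,10],[0,0,0.14,0,10],[0,0,0.14,0,10]]]}}

```text
clock: 9.4
eef_pos: [0.5345, -0.0971, 0.1821]
tool_rot: [0.768, 0.64, 0.002, 0.002]
ft_force: [0.5, 0.9, -2.1]
grip_width: 0.023
grasp_force: 60.1
```

Emit:
{"api": "move_arm", "payload": {"moves": [[[-0.002,0.045,0,6,10],[-0.004,0.1,0,12,10],[-0.007,0.155,0,18,10],[-0.01,0.21,0,24,10],[-0.012,0.25,0,26.5,10]]]}}

```text
clock: 10.02
eef_pos: [0.5192, 0.1552, 0.1773]
tool_rot: [0.6, 0.8, -0.001, -0.001]
ft_force: [1.1, -0.3, -1.3]
grip_width: 0.0234
grasp_force: 60.1
```

Emit:
{"api": "move_arm", "payload": {"moves": [[[0,0.02,0,0,10],[0,0.023,0,0,10],[0,0.023,0,0,10]]]}}

```text
clock: 10.4
eef_pos: [0.5205, 0.1751, 0.1787]
tool_rot: [0.601, 0.799, -0.001, -0.0]
ft_force: [0.2, -1.2, -0.6]
grip_width: 0.0233
grasp_force: 60.1
```

```bash
python3 - <<'E'
from h import *
c=cam("scene");save("s5.png",c,(200,100,310,230),4.5);np.save("s5.npy",c,allow_pickle=True)
o=monitor.get_obs();print(o["eef_pos"],o["ft_force"],R.from_quat(o["tool_rot"]).as_matrix()[:,1],o["grip_width"])
E
```

```text
[0.52063788 0.1748253  0.17893337] [ 0.92484102 -0.04058638 -0.24015692] [ 9.61143115e-01  2.76049094e-01 -9.00334566e-04] 0.022896176469096755
```

View pics/s5.png

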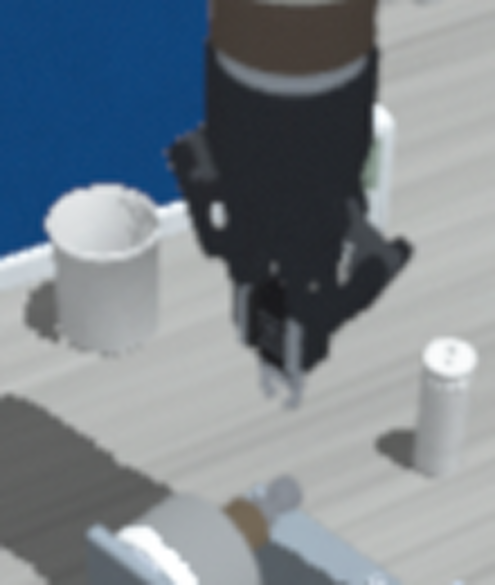

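The clip hangs upright between the pads, over the spindle end (crop px (280,400) legs, (283,492) spindle end). Descending to just above it.

Emit:
{"api": "move_arm", "payload": {"moves": [[[0.001,0.0022,0,0,10],[0.001,0.0022,-0.02,0,10],[0.001,0.0022,-0.045,0,10],[0.001,0.0022,-0.06,0,10],[0.001,0.0022,-0.06,0,10]]]}}

```text
clock: 11.08
eef_pos: [0.5208, 0.1777, 0.1182]
tool_rot: [0.601, 0.799, -0.001, -0.001]
ft_force: [0.1, -0.3, 0.3]
grip_width: 0.0231
grasp_force: 60.1
```

Emit:
{"api": "move_arm", "payload": {"moves": [[[0,0,0,0,10],[0,0,0,0,10]]]}}

```text
clock: 11.32
eef_pos: [0.5224, 0.1786, 0.1204]
tool_rot: [0.601, 0.799, 0.001, 0.001]
ft_force: [0.5, 0.2, -0.3]
grip_width: 0.0235
grasp_force: 60.1
```

Emit:
{"api": "move_arm", "payload": {"moves": [[[0,0,-0.003,0,10],[0,0,-0.005,0,10],[0,0,-0.005,0,10],[0,0,-0.005,0,10]]]}}

```text
clock: 11.82
eef_pos: [0.5216, 0.1784, 0.1142]
tool_rot: [0.601, 0.799, -0.0, -0.0]
ft_force: [-0.6, 0.3, -1.0]
grip_width: 0.0235
grasp_force: 60.1
```

```bash
python3 - <<'E'
from h import *
for i in range(4):
    cam("scene"); o=monitor.get_obs();print(o["eef_pos"].round(4),o["ft_force"].round(1))
E
```

```text
[0.5216 0.1784 0.1143] [-0.1 -0.9 -0.2]
[0.5217 0.1785 0.1143] [-0.4 -0.8 -0. ]
[0.5216 0.1785 0.1143] [-0.5 -0.2 -0.9]
[0.5217 0.1785 0.1143] [-0.6  0.2 -0.9]
```

Emit:
{"api": "move_arm", "payload": {"moves": [[[-0.0003,-0.0015,0,0,10],[-0.0003,-0.0015,-0.002,0,10],[-0.0003,-0.0015,-0.004,0,10],[-0.0003,-0.0015,-0.004,0,10]]]}}

```text
clock: 12.52
eef_pos: [0.5211, 0.1769, 0.11]
tool_rot: [0.601, 0.799, -0.0, -0.0]
ft_force: [-0.1, -0.7, 0.1]
grip_width: 0.0233
grasp_force: 60.1
```

Emit:
{"api": "move_arm", "payload": {"moves": [[[0,0,-0.001,0,10],[0,0,-0.002,0,10],[0,0,-0.002,0,10]]]}}

```text
clock: 12.9
eef_pos: [0.5212, 0.1769, 0.1082]
tool_rot: [0.601, 0.799, -0.0, -0.0]
ft_force: [-0.1, -0.8, -0.0]
grip_width: 0.0229
grasp_force: 60.1
```

Emit:
{"api": "move_arm", "payload": {"moves": [[[0,0,-0.001,0,10],[0,0,-0.001,0,10]]]}}

```text
clock: 13.15
eef_pos: [0.5213, 0.1769, 0.1073]
tool_rot: [0.601, 0.799, -0.0, 0.0]
ft_force: [0.0, -0.3, -0.6]
grip_width: 0.0234
grasp_force: 60.1
```

Emit:
{"api": "move_arm", "payload": {"moves": [[[0,0,-0.001,0,10],[0,0,-0.001,0,10]]]}}

```text
clock: 13.4
eef_pos: [0.5216, 0.177, 0.1065]
tool_rot: [0.601, 0.799, 0.0, 0.0]
ft_force: [0.5, 0.2, -0.6]
grip_width: 0.0233
grasp_force: 60.1
```

Emit:
{"api": "move_arm", "payload": {"moves": [[[0,0,-0.001,0,10],[0,0,-0.001,0,10]]]}}

```text
clock: 13.65
eef_pos: [0.522, 0.1771, 0.1058]
tool_rot: [0.601, 0.799, 0.001, 0.0]
ft_force: [1.0, 0.3, 2.1]
grip_width: 0.023
grasp_force: 60.3
```

Emit:
{"api": "move_arm", "payload": {"moves": [[[0,0,-0.001,0,10],[0,0,-0.001,0,10]]]}}

```text
clock: 13.9
eef_pos: [0.522, 0.1771, 0.1052]
tool_rot: [0.601, 0.799, 0.001, 0.001]
ft_force: [1.4, -0.4, 5.2]
grip_width: 0.0231
grasp_force: 60.7
```

Emit:
{"api": "move_arm", "payload": {"moves": [[[0,0,-0.001,0,10],[0,0,-0.001,0,10]]]}}

```text
clock: 14.15
eef_pos: [0.5221, 0.1772, 0.1047]
tool_rot: [0.601, 0.799, 0.001, 0.001]
ft_force: [-0.2, 0.4, 7.4]
grip_width: 0.0235
grasp_force: 61.1
```

Emit:
{"api": "move_arm", "payload": {"moves": [[[0,0,-0.001,0,10],[0,0,-0.001,0,10]]]}}

```text
clock: 14.4
eef_pos: [0.5222, 0.1773, 0.104]
tool_rot: [0.601, 0.799, 0.001, 0.001]
ft_force: [-1.9, 0.2, 9.0]
grip_width: 0.0233
grasp_force: 61.3
```

Emit:
{"api": "move_arm", "payload": {"moves": [[[0,0,-0.001,0,10],[0,0,-0.001,0,10]]]}}

```text
clock: 14.65
eef_pos: [0.5221, 0.1772, 0.1028]
tool_rot: [0.601, 0.799, 0.001, 0.001]
ft_force: [-0.9, -0.1, 7.2]
grip_width: 0.0233
grasp_force: 61.1
```

Force peaked near 9 N and is falling, so it is snapping into the groove.

Emit:
{"api": "move_arm", "payload": {"moves": [[[0,0,-0.001,0,10],[0,0,-0.002,0,10],[0,0,-0.002,0,10]]]}}

```text
clock: 15.02
eef_pos: [0.5219, 0.1772, 0.0998]
tool_rot: [0.601, 0.799, 0.001, 0.0]
ft_force: [2.1, -0.1, 2.3]
grip_width: 0.0229
grasp_force: 60.3
```

Emit:
{"api": "move_arm", "payload": {"moves": [[[0,0,-0.001,0,10],[0,0,-0.002,0,10],[0,0,-0.002,0,10]]]}}

```text
clock: 15.4
eef_pos: [0.5213, 0.1769, 0.0963]
tool_rot: [0.601, 0.799, -0.0, -0.0]
ft_force: [4.1, 1.5, -4.3]
grip_width: 0.023
grasp_force: 59.5
```

Emit:
{"api": "move_arm", "payload": {"moves": [[[0,0,-0.001,0,10],[0,0,-0.001,0,10]]]}}

```text
clock: 15.65
eef_pos: [0.5213, 0.1769, 0.0957]
tool_rot: [0.601, 0.799, -0.0, -0.0]
ft_force: [4.7, 1.3, -5.6]
grip_width: 0.0233
grasp_force: 59.5
```

Emit:
{"api": "move_arm", "payload": {"moves": [[[0.0005,0.0002,-0.001,0,10],[0.0005,0.0002,-0.001,0,10]]]}}

```text
clock: 15.9
eef_pos: [0.5215, 0.177, 0.0951]
tool_rot: [0.601, 0.799, -0.0, -0.0]
ft_force: [3.5, 0.5, -3.7]
grip_width: 0.023
grasp_force: 59.6
```

Emit:
{"api": "move_arm", "payload": {"moves": [[[0.0005,0.0002,-0.001,0,10],[0.0005,0.0002,-0.001,0,10]]]}}

```text
clock: 16.15
eef_pos: [0.5218, 0.1772, 0.0945]
tool_rot: [0.601, 0.799, -0.0, -0.0]
ft_force: [1.4, -0.1, -0.4]
grip_width: 0.0231
grasp_force: 60.3
```

Emit:
{"api": "move_arm", "payload": {"moves": [[[0,0,-0.001,0,10],[0,0,-0.001,0,10]]]}}

```text
clock: 16.4
eef_pos: [0.5219, 0.1772, 0.0944]
tool_rot: [0.601, 0.799, -0.0, -0.0]
ft_force: [-0.8, -0.1, 5.0]
grip_width: 0.0234
grasp_force: 61.0
```

Emit:
{"api": "move_arm", "payload": {"moves": [[[0,0,-0.001,0,10],[0,0,-0.001,0,10]]]}}

```text
clock: 16.65
eef_pos: [0.5219, 0.1772, 0.0943]
tool_rot: [0.601, 0.799, 0.0, 0.0]
ft_force: [-3.3, -1.4, 11.0]
grip_width: 0.0235
grasp_force: 61.5
```

Emit:
{"api": "move_arm", "payload": {"moves": [[[0,0,0.001,0,10],[0,0,0.001,0,45],[0,0,0.001,0,45],[0,0,0.001,0,45],[0,0,0.001,0,45]]]}}

```text
clock: 17.27
eef_pos: [0.5222, 0.1773, 0.093]
tool_rot: [0.601, 0.799, -0.0, -0.0]
ft_force: [0.0, -0.0, 0.8]
grip_width: 0.0386
grasp_force: 0.0
```

Emit:
{"api": "move_arm", "payload": {"moves": [[[0,0,0.01,0,45],[0,0,0.03,0,45],[0,0,0.08,0,45],[0,0,0.13,0,45],[0,0,0.13,0,45]]]}}

```text
clock: 17.9
eef_pos: [0.5252, 0.1783, 0.2292]
tool_rot: [0.601, 0.799, 0.005, 0.003]
ft_force: [0.1, -0.3, -0.0]
grip_width: 0.0384
grasp_force: 0.0
```

Emit:
{"api": "move_arm", "payload": {"moves": [[[0,-0.06,0,0,45],[0,-0.12,0,0,45],[0,-0.18,0,0,45],[0,-0.22,0,0,45],[0,-0.22,0,0,45]]]}}

```text
clock: 18.52
eef_pos: [0.5217, -0.0453, 0.2228]
tool_rot: [0.603, 0.798, -0.0, -0.0]
ft_force: [0.2, 0.4, 0.1]
grip_width: 0.0384
grasp_force: 0.0
```

```bash
python3 - <<'E'
from h import *
o=monitor.get_obs();print(o["eef_pos"],o["ft_force"],o["clock"])
G=np.array([.5215,.1768,0])
for n,f0 in(("top","t3.npy"),("scene","s3.npy")):
    c=cam(n);np.save(n+"9.npy",c,allow_pickle=True)
    im=c["color"].astype(int)
    p=proj(c,G+[0,0,.132]);q=proj(c,G+[0,0,.088])
    x0,y0=(np.minimum(p,q)-20).astype(int);x1,y1=(np.maximum(p,q)+20).astype(int)
    m=(im.max(2)<75)[y0:y1,x0:x1].astype(np.uint8)
    k,l,st,ce=cv2.connectedComponentsWithStats(m)
    print(n,"pred grip top/bottom",p.round(1),q.round(1))
    for i in range(1,k):
        if st[i,4]>8: print(st[i]+[x0,y0,0,0,0],ce[i]+[x0,y0])
    a=np.load(f0,allow_pickle=True).item()["color"].astype(int)
    d=(np.abs(a-im).max(2)>60)[170:245,190:290]; ys,xs=np.nonzero(d); print("changed box",xs.min()+190,xs.max()+190,ys.min()+170,ys.max()+170) if len(xs) else 0
E
```

```text
[ 0.52171668 -0.04534448  0.22277906] [0.21875065 0.37130694 0.14139642] 18.525
top pred grip top/bottom [243.4 200.1] [243.6 202.3]
[240 196   7  11  47] [243.21276596 200.23404255]
changed box 233 275 170 244
scene pred grip top/bottom [260.7 194.2] [260.2 207.7]
[256 191  11  19 153] [260.44444444 199.64052288]
changed box 248 289 170 234
```

The clip stands upright at the predicted place, and the roll was not touched after it reached the stop.

```bash
python3 -c "
from workcell import job
print(job.job_done())"
```

```text
the job is handed in; nothing more can be done
None
```

The roll is back against the back plate, the clip is snapped home upright in the groove and released with forces at most about 13 N, and the job was handed in at about 18.6 s of robot time.

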